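Clear the gateway and latch the offcut bay

TASK

Pick up the two stray stone offcuts lying on the bench outside the bay, the white drilled core and the dark block, and set each one down gently on the floor of the open-topped wooden offcut bay. Then swing the bay's gate fully shut with its latch bar lifted over the lip of the catch, and let the bar drop home in the catch so that the gate is latched. Do not disturb the other things on the bench or the two pieces already in the bay.

Things in the scene. Friction and masses are not known exactly. Their poses are not given: they have to be found in the camera images.
- bay: Open-topped wooden bay, fixed. Origin: on the bench, middle of the gateway, in the shut gate's mid-plane; x points into the bay, y along the gateway to the hinge post, z up. In mm: inside y -150 to 150, x 15 to 249, plywood floor 8 above the bench, walls 22 thick, tops at 90. Posts 45 square, tops at 94, at y -172 and +172, x -11 to 34.
- gate_hinge (a point): Foot of the gate's upright hinge axis on the bench, bay frame (0, 150, 0) mm. The gate is a board 22 mm thick, from 6 to 292 mm from this axis, bottom 8 and top 90 mm above the bench. It swings out of the bay, to the bay's -x.
- gate (a joint): Gate angle, rad: 0 fully shut against its stop (along the bay's -y from the hinge), growing to 1.3 as it opens outwards to the bay's -x (clockwise from above). It stays where it is left (about 0.12 N m of friction).
- latch_bar (a joint): Latch bar angle, rad: 0 level, positive with the tip raised; from -0.03 (on its rest pin, gate open) to 0.45 (upper stop). Free on its pivot, it falls by its own weight (0.24 kg; about 2.5 N lifts it at the knob). In the catch it rests at about 0. It must be above about 0.11 to pass over the lip of the catch.
- latch_knob (a point): Centre of the black lifting knob of the latch bar: a disc 28 mm in diameter, 22 mm thick, axis square to the gate's face (pinch its two flat faces), on a 10 mm stem on the bar's upper edge. With the bar level: 135 mm above the bench, 220 mm from the hinge axis along the gate, 22 mm out from the gate's mid-plane on its outer side, away from the bay.
- catch (a point): Middle of the catch floor, where the bar's lower edge rests: bay frame (-22, -170, 60) mm. A steel bracket on the latch post's outer face, open at the top; its upturned lip, 6 mm thick, 28 wide, stands 20 mm above the floor, inner face 9.5 mm out from this point. The latched gate has 5 mm of play. With the bar down, the lip stops the gate at about 0.06 rad.
- core_mid (a point): Centre (half-way up) of the white marble core: upright cylinder, 45 mm diameter, 60 mm high, about 0.26 kg. It stands on the bench either in the way of the gate or at the right among the tools.
- block_mid (a point): Centre (half-way up) of the dark grey stone block: 62 mm along its x, 44 mm along its y, 60 mm high, about 0.44 kg. It stands on the bench in the other one of those two places.
- remnant_a: Grey stone piece already in the bay, 80 mm along its x, 46 mm along its y, 60 mm high; origin at the centre of its underside. Leave it.
- remnant_b: White stone piece already in the bay, 56 x 56 mm and 60 mm high; origin at the centre of its underside. Leave it.
- mallet: Round wooden mason's mallet standing on its head: head 92 mm diameter and 97 high, handle up to 200 mm. Origin at the centre of its underside. Leave it.
- chisel: Steel stone chisel lying on the bench along its own x, 195 mm long (x -108 to 87 mm), 26 mm wide at most, 20 mm high. Origin on the bench. Leave it.
- wax_tin: Yellow wax tin, 68 mm diameter, 55 mm high. Origin at the centre of its underside. Leave it.
- pad: Round polishing pad lying flat, 100 mm diameter, 10 mm high. Origin at the centre of its underside. Leave it.
- spray: White spray bottle with a red cap, 64 mm diameter, 190 mm high. Origin at the centre of its underside. Leave it.
- latch_pivot (a point): Pivot of the latch bar on the gate's outer face: 130 mm from the hinge axis, 22 mm out from the gate's mid-plane, 72 mm above the bench. The bar is flat steel, 8 mm thick, 24 mm high; its tip is 205 mm beyond the pivot. The knob is 90 mm from the pivot towards the tip and 63 mm above it with the bar level.
Things that resemble listed ones, but are neither listed nor needed, are in the scene too. What is shaped like the part that bears block_mid but blue is not meant. What is shaped like the part that bears core_mid but blue is not meant.

How it is judged:
By the outcome, as a careful person would: the job done as asked, in the order asked, and still so for the second after the job is handed in, with the robot touching nothing.
It also fails if it takes over 72 s, if anything falls off the work surface, if the arm or the gripper's body presses on something with over 40 N, if the wrist force passes 120 N, or if a joint passes its speed limit or range.

ROBOT

A 7-joint arm with a two-finger parallel gripper is mounted at the origin on the work surface. World frame = base frame: x ahead of the robot, y to its left, z up, the work surface at z = 0. Lengths are in mm, angles in rad, forces in N, time in s.
With the tool pointing down it reaches from about 400 to 850 mm from the base axis. Payload 4.4 kg.
Tool frame: the origin (TCP) lies at the very end of the fingers, on their centre line; the grasp point (between the pads) lies ctrl.grasp_offset behind it (ctrl.grasp_offset is the distance from the TCP to the grasp point, in mm); z points along the fingers, y is the direction in which the jaws open and shut (so a half turn about z gives the same grasp; the last joint's range is limited). The gripper opens to 94 mm and grips with 3 to 60 N. Pads are 16 mm wide; open, the fingers measure 119 mm over their backs; the gripper's body (75 mm by 177 mm) begins 78 mm behind the grasp point.
Start: joints at [-1.305, 0.628, 0.038, 1.517, -0.027, 0.996, -0.02], TCP at [211.71, 614.571, 205.478] pointing down, gripper open.
Joint ranges: [-3.06, 3.06], [-0.37, 2.12], [-1.25, 1.32], [0.18, 2.47], [-1.1, 4.24], [0.23, 1.98], [-2.94, 2.94]. Speed limits (rad/s): [2.57, 2.57, 3.14, 3.14, 3.14, 3.14, 3.14].

INTERFACE

Orientations are given as a 3x3 rotation matrix whose columns are the frame's x, y, z axes.
In Python, from station import ctrl gives the robot as it stands. The module is installed in compiled form; this text tells all that it offers.
- The arm moves only by the tool move_arm, never from a script. Its argument "rows" is a list of rows, each a list of 3 entries, a list of its own where there are three numbers: the closure in counts, from 0 (fully open) to 255 (shut), then the shift along the tool's x, y, z in m, then the turn, a rotation vector about the tool's x, y, z in rad. A call has exactly 5 rows; each row shifts and turns the commanded pose from where the row before left it, along the tool's axes as they then stand; what a row does not reach is not made up. A row lasts 1/10 s, in which the tool goes at most 50 mm and 8.59 degrees, less where a joint would pass 70% of its speed; a pose out of reach is approached as far as the arm can. A call is refused whole if a number of a shift passes 0.05 or a number of a turn 0.15, either way. A call with a gripper value outside its range is refused whole. The fingers move at their own pace and stop on an object; the grip force is fixed at half the most. Time passes only in rows, so rows that do not move let the fingers close, or fill a call up. It gives the time, the measured TCP pose, the force and the opening at its end, in the units of the state.
- ctrl.state(): the state, without advancing time (a new reading comes with each control period).
- ctrl.read_camera(name): name is "scene" or "top" or "wrist"; returns (picture, depth): 420x560x3 uint8, blue, green, red; 420x560 float32, mm along the optical axis (not along the pixel's ray), 0 where there is no reading.
- ctrl.camera_model(name): a dict with "vertical_fov" (degrees; the focal length in pixels is half the picture's height over the tangent of half this angle, whatever the lens; pixels are square), "cx", "cy" (the principal point, pixels), "R" (3x3) and "t" (3): a world point X has camera coordinates R X + t; the wrist camera has in their place "mount" (4x4, takes a point from camera to tool coordinates, whose origin is the TCP and whose axes are the flange's). Camera axes: x right, y down, z forward; pixel columns grow to the right and rows downward; lengths in mm; the calibration is good to about 2 mm. The wrist camera is an equidistant fisheye: a pixel r from the principal point sees the ray r / f radians off the axis. A picture is of the moment at which its call begins: read the wrist's pose just before it. camera_model takes no time and is no camera call.
- ctrl.job_done(): hands the job in, once; it reports no verdict.
The state is a dict: "time_s": time; "qpos": joint angles; "dq": joint speeds; "effort": joint torques, N m; "position": TCP position; "ee_rot": TCP orientation; "ft_force": force on the tool from outside, world axes, zero at the start; "torque": the same for the moment, N m; "width": opening from 0.0 (shut) to 1.0 (fully open).
Only numpy, scipy, OpenCV 4.12 (cv2) and the standard library are available. Lean on these libraries where they do the work, as an engineer would, in place of code of your own. Each camera call takes 0.05 s, during which the arm holds its last target.

## Working session

There is one attempt and no reset: what is moved stays moved. The work goes in short steps, Python scripts to look and compute and a tool call to move; the robot and the scene stay as the last step left them, time stands still between calls to the robot, and variables do not carry over. Pictures are saved under pics/ and viewed, and the job is handed in when it is done.

Besides the shell and the picture viewer there is one more tool, called after "Emit:" as name(argument=value, ...) on one line, values as JSON. move_arm: Moves the arm, as the interface text tells. Its arguments: {"type":"object","properties":{"rows":{"type":"array"}},"required":["rows"]}

```bash
mkdir -p pics; cat > h.py <<'E'
import numpy as np, cv2
from station import ctrl
def cam(n):
    st=ctrl.state(); im,d=ctrl.read_camera(n); m=ctrl.camera_model(n)
    return im,d,m,st
def f_of(m): return 210/np.tan(np.radians(m['vertical_fov'])/2)
def world(m,d,u,v,z=None):
    R=np.array(m['R']);t=np.array(m['t']);f=f_of(m)
    ray=np.array([(u-m['cx'])/f,(v-m['cy'])/f,1.])
    C=-R.T@t; r=R.T@ray
    if z is None: return C+r*d
    return C+r*(z-C[2])/r[2]
E
python3 - <<'E'
from h import *
for n in ("scene","top","wrist"):
    im,d,m,st=cam(n)
    cv2.imwrite(f"pics/{n}0.png",im); np.save(f"pics/{n}0.npy",d)
    print(n,m)
print(ctrl.state(),ctrl.grasp_offset)
E
```

```text
scene {'vertical_fov': 52.7164465998499, 'cx': 281.1317792085001, 'cy': 209.89229756939412, 'R': array([[-0.48426673,  0.8748606 , -0.01023063],
       [ 0.72205076,  0.39302284, -0.56936434],
       [-0.49409355, -0.28311124, -0.82202165]]), 't': array([ 313.31218708, -343.01819059, 1585.26369009])}
top {'vertical_fov': 47.193895351609854, 'cx': 277.07647964505003, 'cy': 216.4040668428439, 'R': array([[-0.01403206, -0.99988167, -0.00630523],
       [-0.99371882,  0.01464518, -0.11094332],
       [ 0.11102253,  0.00470887, -0.99380673]]), 't': array([ -39.59009937,  599.72240794, 1199.13531574])}
wrist {'vertical_fov': 65.70646984690485, 'cx': 279.79560876140744, 'cy': 208.00787047821566, 'mount': array([[ 3.54377525e-04, -9.58042821e-01, -2.86624890e-01,
         8.42058688e+01],
       [ 9.99999847e-01,  4.61016320e-04, -3.04564983e-04,
         1.30149036e+00],
       [ 4.23925047e-04, -2.86624738e-01,  9.58042838e-01,
        -1.79898565e+02],
       [ 0.00000000e+00,  0.00000000e+00,  0.00000000e+00,
         1.00000000e+00]])}
{'time_s': 0.15, 'qpos': array([-1.30481633,  0.62912695,  0.03844404,  1.5180972 , -0.02698872,
        0.99628085, -0.01998643]), 'dq': array([-6.80812041e-04, -2.09712591e-03,  1.57193801e-03, -2.77542416e-03,
        6.23824281e-04, -6.07525328e-05, -6.62338932e-04]), 'effort': array([ 1.87278194e-03, -5.50094533e+01,  1.14496551e+00, -1.86815554e+01,
       -5.21721889e-02,  2.10057426e-02,  1.01669239e-04]), 'position': array([211.53436129, 614.10747575, 204.78277507]), 'ee_rot': array([[-9.45471921e-01,  3.25703316e-01, -4.43205739e-04],
       [ 3.25703618e-01,  9.45470996e-01, -1.32237305e-03],
       [-1.16631162e-05, -1.39462030e-03, -9.99999027e-01]]), 'ft_force': array([ 0.12989236, -0.18748143, -0.22220421]), 'torque': array([ 0.017464  , -0.00052642, -0.03008229]), 'width': 0.9994430064922515} 18.8
```

View pics/scene0.png

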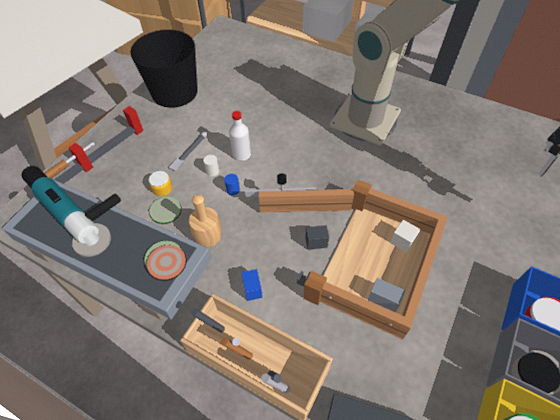

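View pics/top0.png

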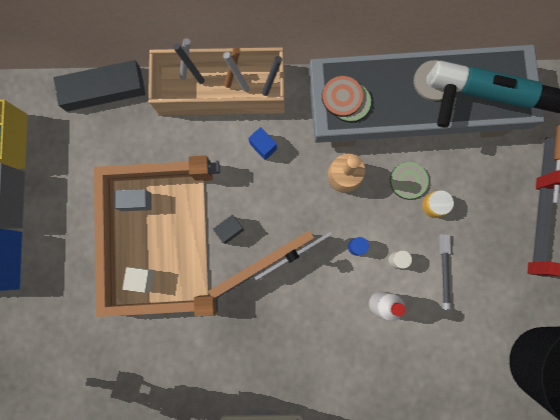

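View pics/wrist0.png

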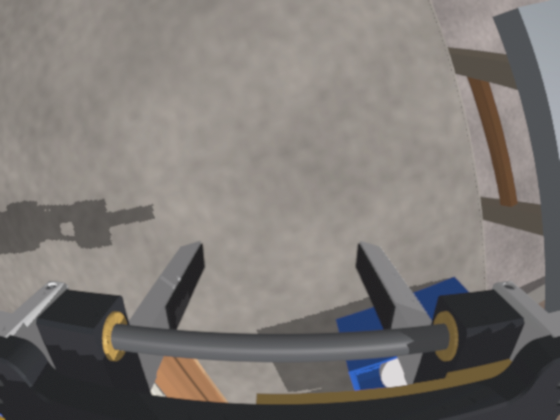

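Top view: the dark block is at (228,229), in the gate's way. The white core is at (401,260), beside the tools. The blue core (359,246) and blue block (263,144) are decoys. The wood posts are at (198,166) for the latch and (204,306) for the hinge, and the gate is open with its black knob at (292,256). Next I measure and check an enlarged crop.

```bash
python3 - <<'E'
from h import *
im=cv2.imread("pics/top0.png"); d=np.load("pics/top0.npy"); m=ctrl.camera_model("top")
f=f_of(m);R=np.array(m['R']);t=np.array(m['t'])
v,u=np.mgrid[0:420,0:560]
P=(np.stack([(u-m['cx'])/f*d,(v-m['cy'])/f*d,d],-1)-t)@R
np.save("pics/P0.npy",P)
crop=im[130:330,180:470]; cv2.imwrite("pics/crop0.png",cv2.resize(crop,None,fx=2.7,fy=2.7,interpolation=cv2.INTER_CUBIC))
Z=P[...,2]
print("bench z",np.median(Z[330:400,200:330]))
def blob(name,u0,u1,v0,v1,z0,z1):
    mk=np.zeros(Z.shape,np.uint8); mk[v0:v1,u0:u1]=((Z>z0)&(Z<z1))[v0:v1,u0:u1]
    n,l,s,c=cv2.connectedComponentsWithStats(mk)
    k=1+np.argmax(s[1:,4]); pts=P[l==k]
    r=cv2.minAreaRect(pts[:,:2].astype(np.float32))
    print(name,s[k,4],"z",np.round(np.median(pts[:,2]),1),"ctr",np.round(r[0],1),"size",np.round(r[1],1),"ang",round(r[2],1),"mean",np.round(pts[:,:2].mean(0),1), "box",np.round(cv2.boxPoints(r)).tolist())
blob("block",205,250,210,250,52,70)
blob("core",385,415,245,275,52,70)
blob("bluecore",345,372,235,260,52,70)
blob("remA",105,160,180,220,60,78)
blob("remB",115,155,262,300,60,78)
blob("latchpost",180,222,150,185,91.5,100)
blob("hingepost",190,222,290,322,91.5,100)
blob("mallet",320,375,150,200,90,110)
blob("malletH",320,375,140,200,170,220)
blob("tin",418,460,185,220,48,65)
blob("spray",360,420,285,325,100,230)
blob("knob",278,305,245,268,125,160)
blob("gate",206,320,225,300,84,96)
blob("bar",240,335,225,285,60,82)
blob("catch",205,225,155,180,55,85)
blob("pad",385,435,155,205,5,15)
blob("chisel",435,458,230,315,8,30)
blob("bluebl",245,280,125,160,45,70)
E
```

```text
bench z -0.7442527479025908
block 438 z 58.9 ctr [568.3  76.1] size [44.4 61.8] ang 35.7 mean [567.8  75.8] box [[532.0, 88.0], [568.0, 38.0], [604.0, 64.0], [568.0, 114.0]]
core 261 z 59.4 ctr [ 484.6 -357.7] size [42.9 43. ] ang 81.5 mean [ 484.9 -357.9] box [[460.0, -376.0], [503.0, -382.0], [509.0, -340.0], [467.0, -333.0]]
bluecore 256 z 59.1 ctr [ 520.3 -252.6] size [42.4 42.7] ang 0.5 mean [ 520.1 -253.1] box [[499.0, -231.0], [499.0, -274.0], [542.0, -274.0], [541.0, -231.0]]
remA 597 z 66.9 ctr [646.5 321. ] size [47.1 81.4] ang 1.5 mean [645.8 320.5] box [[622.0, 361.0], [624.0, 280.0], [671.0, 281.0], [669.0, 362.0]]
remB 531 z 67.1 ctr [444.4 302.6] size [58.5 55.9] ang 81.5 mean [444.2 301.3] box [[412.0, 278.0], [468.0, 270.0], [476.0, 327.0], [421.0, 336.0]]
latchpost 263 z 93.5 ctr [724.3 147.5] size [54.1 43.7] ang 88.6 mean [723.7 145.1] box [[702.0, 121.0], [745.0, 120.0], [747.0, 174.0], [703.0, 175.0]]
hingepost 260 z 93.9 ctr [380.1 134. ] size [44.6 53. ] ang 1.3 mean [380.1 130.3] box [[357.0, 160.0], [358.0, 107.0], [403.0, 108.0], [402.0, 161.0]]
mallet 677 
[... 984 characters left out ...]
ean [ 528.5 -140.1] box [[500.0, -99.0], [548.0, -182.0], [555.0, -178.0], [507.0, -95.0]]
catch 138 z 63.2 ctr [719.1 113.2] size [36.1 37.8] ang 84.2 mean [720.3 110.2] box [[698.0, 97.0], [736.0, 93.0], [740.0, 129.0], [702.0, 133.0]]
pad 1031 z 9.4 ctr [ 693.1 -397.3] size [97.4 98.2] ang 15.9 mean [ 692.9 -398. ] box [[633.0, -363.0], [660.0, -458.0], [753.0, -431.0], [727.0, -337.0]]
chisel 541 z 13.0 ctr [ 450.9 -479.3] size [ 27.  191.6] ang 88.4 mean [ 454.8 -478.9] box [[355.0, -490.0], [546.0, -495.0], [547.0, -469.0], [356.0, -463.0]]
bluebl 438 z 58.9 ctr [791.6 -13.4] size [63.5 44.5] ang 41.6 mean [789.8 -13.8] box [[753.0, -18.0], [783.0, -51.0], [830.0, -9.0], [800.0, 24.0]]
```

View pics/crop0.png

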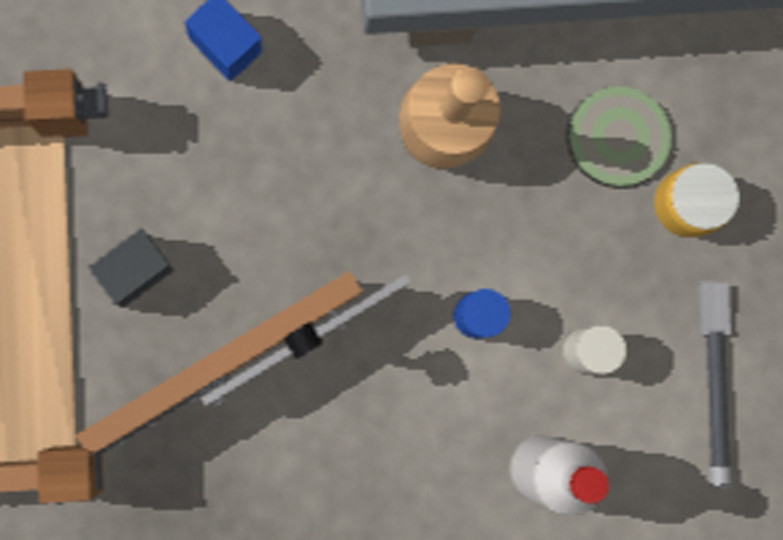

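The crop confirms it: the upright white cylinder (crop ~(597,350)) is the core and the dark grey cuboid (crop ~(130,267)) is the block. The two blue ones are the wrong colour. Measured sizes and heights match: block 44.4×61.8 with its top at 59, core ~43 with its top at 59, and the knob within 1 mm of the gate model at about 1.08 rad. Block first.

```bash
cat > go.py <<'E'
import sys; from h import *
# usage: go.py x y z toolYyaw_deg
s=ctrl.state(); p=s['position'];R=s['ee_rot']
yaw=np.degrees(np.arctan2(R[1,1],R[0,1]))
print("t",round(s['time_s'],2),"p",np.round(p,1),"yYaw",round(yaw,2),"tilt",np.round(R[:2,2],4),"F",np.round(s['ft_force'],1),"w",round(s['width'],3),"q",np.round(s['qpos'],2))
if len(sys.argv)>4:
    g=np.array(list(map(float,sys.argv[1:4]))); 
    def Rz(y):
        y=np.radians(y); return np.array([[-np.sin(y),np.cos(y),0],[np.cos(y),np.sin(y),0],[0,0,-1.]])
    # yaw of y = y: y axis=(cos,sin); x = y rotated +90 = (-sin,cos)
    gy=float(sys.argv[4]); dy=(yaw-gy+180)%360-180
    print("turn z rad",round(np.radians(dy),3),"shift now-frame mm",np.round(Rz(yaw).T@(g-p),1),"goal-frame mm",np.round(Rz(gy).T@(g-p),1))
E
python3 go.py 568 76 200 35.7
```

```text
t 0.15 p [211.5 614.1 204.8] yYaw 70.99 tilt [-0.0004 -0.0013] F [ 0.1 -0.2 -0.2] w 0.999 q [-1.3   0.63  0.04  1.52 -0.03  1.   -0.02]
turn z rad 0.616 shift now-frame mm [-512.3 -392.7    4.8] goal-frame mm [-645.   -24.5    4.8]
```

Emit:
move_arm(rows=[[0,[0,0,0],[0,0,0.123]],[0,[-0.02,0,0],[0,0,0.123]],[0,[-0.03,0,0],[0,0,0.123]],[0,[-0.04,0,0],[0,0,0.123]],[0,[-0.04,0,0],[0,0,0.123]]])

```text
time_s: 0.65
position: [313.5, 533.6, 205.0]
ee_rot: [[-0.581, 0.814, 0.0], [0.814, 0.581, -0.0], [-0.0, 0.0, -1.0]]
ft_force: [0.3, -0.5, -0.0]
width: 1.002
```

```bash
python3 go.py 568 76 200 35.7
```

```text
t 0.65 p [313.5 533.6 205. ] yYaw 35.51 tilt [ 0.0002 -0.0001] F [ 0.3 -0.5 -0. ] w 1.002 q [-1.21  0.59  0.21  1.61 -0.14  0.95 -0.34]
turn z rad -0.003 shift now-frame mm [-520.4  -58.7    5. ] goal-frame mm [-520.2  -60.4    5. ]
```

Emit:
move_arm(rows=[[0,[-0.045,-0.006,0],[0,0,0]],[0,[-0.045,-0.006,0],[0,0,0]],[0,[-0.045,-0.006,0],[0,0,0]],[0,[-0.045,-0.006,0],[0,0,0]],[0,[-0.045,-0.006,0],[0,0,0]]])

```text
time_s: 1.15
position: [420.1, 332.4, 205.4]
ee_rot: [[-0.584, 0.811, -0.0], [0.811, 0.584, -0.0], [-0.0, -0.0, -1.0]]
ft_force: [0.7, -0.0, 0.2]
width: 0.996
```

Emit:
move_arm(rows=[[0,[-0.045,-0.006,0],[0,0,0]],[0,[-0.045,-0.006,0.01],[0,0,0]],[0,[-0.045,-0.006,0.02],[0,0,0]],[0,[-0.045,-0.006,0.02],[0,0,0]],[0,[-0.045,-0.006,0.01],[0,0,0]]])

```text
time_s: 1.65
position: [526.4, 132.2, 143.9]
ee_rot: [[-0.585, 0.811, -0.002], [0.811, 0.585, -0.0], [0.001, -0.002, -1.0]]
ft_force: [0.5, 0.9, -0.4]
width: 1.001
```

```bash
python3 go.py 568 76 16 35.7
```

```text
t 1.65 p [526.4 132.2 143.9] yYaw 35.77 tilt [-0.0022 -0.0005] F [ 0.5  0.9 -0.4] w 1.001 q [-0.42  0.56  0.19  1.88 -0.16  0.71  0.48]
turn z rad 0.001 shift now-frame mm [-70.    0.9 127.9] goal-frame mm [-70.    1.  127.9]
```

Emit:
move_arm(rows=[[0,[-0.03,0,0],[0,0,0]],[0,[-0.025,0,0.01],[0,0,0]],[0,[-0.01,0,0.02],[0,0,0]],[0,[0,0,0.01],[0,0,0]],[0,[0,0,0],[0,0,0]]])

```text
time_s: 2.15
position: [563.0, 81.6, 103.8]
ee_rot: [[-0.584, 0.811, -0.004], [0.811, 0.584, -0.0], [0.002, -0.003, -1.0]]
ft_force: [-0.2, 0.4, 0.5]
width: 0.998
```

```bash
python3 go.py 568 76 16 35.7; python3 - <<'E'
from h import *
im,d,m,st=cam("wrist"); cv2.imwrite("pics/wrist1.png",im)
E
```

```text
t 2.15 p [563.   81.6 103.8] yYaw 35.76 tilt [-0.0041 -0.0001] F [-0.2  0.4  0.5] w 0.998 q [-0.3   0.65  0.17  1.84 -0.17  0.66  0.59]
turn z rad 0.001 shift now-frame mm [-7.5  0.8 87.8] goal-frame mm [-7.5  0.8 87.8]
```

View pics/wrist1.png

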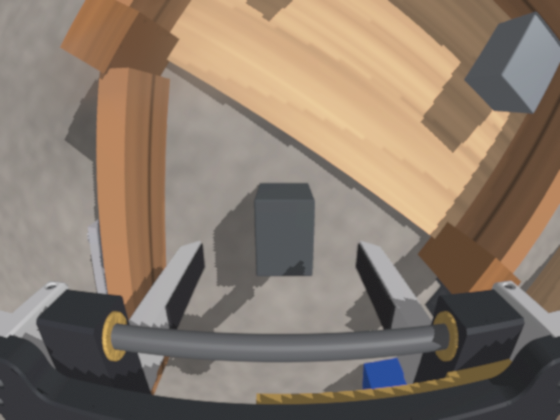

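The wrist view shows the dark block at col ~284, centred between the fingers (203 and 358) and aligned with them. Going down.

Emit:
move_arm(rows=[[0,[-0.007,0.001,0.01],[0,0,0]],[0,[0,0,0.025],[0,0,0]],[0,[0,0,0.025],[0,0,0]],[0,[0,0,0.02],[0,0,0]],[0,[0,0,0.008],[0,0,0]]])

```text
time_s: 2.7
position: [568.8, 76.6, 15.9]
ee_rot: [[-0.585, 0.811, -0.002], [0.811, 0.585, -0.0], [0.001, -0.002, -1.0]]
ft_force: [0.3, 0.3, -0.5]
width: 0.998
```

Emit:
move_arm(rows=[[160,[0,0,0],[0,0,0]],[255,[0,0,0],[0,0,0]],[255,[0,0,0],[0,0,0]],[255,[0,0,0],[0,0,0]],[255,[0,0,0],[0,0,0]]])

```text
time_s: 3.2
position: [570.1, 76.3, 18.2]
ee_rot: [[-0.584, 0.812, 0.001], [0.812, 0.584, 0.0], [-0.0, 0.001, -1.0]]
ft_force: [-0.3, -0.3, -0.3]
width: 0.61
```

```bash
python3 go.py 568 76 16 35.7
```

```text
t 3.2 p [570.1  76.3  18.2] yYaw 35.75 tilt [0.0012 0.0003] F [-0.3 -0.3 -0.3] w 0.61 q [-0.26  0.79  0.13  1.87 -0.2   0.49  0.62]
turn z rad 0.001 shift now-frame mm [ 1.  -1.9  2.2] goal-frame mm [ 1.  -1.9  2.2]
```

Emit:
move_arm(rows=[[255,[0,0,0],[0,0,0]],[255,[0,0,0],[0,0,0]],[255,[0,0,0],[0,0,0]],[255,[0,0,0],[0,0,0]],[255,[0,0,0],[0,0,0]]])

```text
time_s: 3.7
position: [570.2, 76.4, 17.7]
ee_rot: [[-0.584, 0.811, 0.001], [0.811, 0.584, 0.0], [-0.0, 0.001, -1.0]]
ft_force: [1.3, -0.2, 3.3]
width: 0.465
```

```bash
python3 go.py 568 76 16 35.7
```

```text
t 3.7 p [570.2  76.4  17.7] yYaw 35.76 tilt [0.0011 0.0003] F [ 1.3 -0.2  3.3] w 0.465 q [-0.26  0.79  0.13  1.87 -0.2   0.49  0.62]
turn z rad 0.001 shift now-frame mm [ 1.  -2.   1.7] goal-frame mm [ 1.  -2.   1.7]
```

Emit:
move_arm(rows=[[255,[0,0,-0.01],[0,0,0]],[255,[0,0,-0.025],[0,0,0]],[255,[0,0,-0.03],[0,0,0]],[255,[0,0,-0.01],[0,0,0]],[255,[0,0,0],[0,0,0]]])

```text
time_s: 4.2
position: [570.1, 76.1, 93.5]
ee_rot: [[-0.584, 0.812, 0.002], [0.812, 0.584, 0.0], [-0.001, 0.002, -1.0]]
ft_force: [0.3, 0.1, -5.0]
width: 0.469
```

```bash
python3 go.py 610 202 27 35.7
```

```text
t 4.2 p [570.1  76.1  93.5] yYaw 35.75 tilt [0.0018 0.0002] F [ 0.3  0.1 -5. ] w 0.469 q [-0.29  0.67  0.17  1.84 -0.17  0.64  0.6 ]
turn z rad 0.001 shift now-frame mm [ 78.8 105.9  66.5] goal-frame mm [ 78.9 105.9  66.5]
```

Emit:
move_arm(rows=[[255,[0.01,0.014,0],[0,0,0]],[255,[0.02,0.027,0],[0,0,0]],[255,[0.025,0.034,0],[0,0,0]],[255,[0.018,0.024,0],[0,0,0]],[255,[0.006,0.007,0],[0,0,0]]])

```text
time_s: 4.7
position: [608.5, 209.6, 90.1]
ee_rot: [[-0.59, 0.808, -0.002], [0.808, 0.59, 0.004], [0.004, 0.0, -1.0]]
ft_force: [-0.4, 0.1, -5.0]
width: 0.466
```

Emit:
move_arm(rows=[[255,[0,0,0.01],[0,0,0]],[255,[0,0,0.02],[0,0,0]],[255,[0,0,0.02],[0,0,0]],[255,[0,0,0.008],[0,0,0]],[255,[0,0,0],[0,0,0]]])

```text
time_s: 5.2
position: [607.6, 200.2, 32.1]
ee_rot: [[-0.583, 0.812, -0.005], [0.812, 0.583, -0.002], [0.001, -0.005, -1.0]]
ft_force: [-0.2, -0.2, -5.2]
width: 0.467
```

```bash
python3 go.py 610 202 26 35.7
```

```text
t 5.2 p [607.6 200.2  32.1] yYaw 35.67 tilt [-0.0046 -0.0023] F [-0.2 -0.2 -5.2] w 0.467 q [-0.46  0.84  0.17  1.67 -0.21  0.65  0.44]
turn z rad -0.001 shift now-frame mm [0.  3.  6.1] goal-frame mm [0.  3.  6.1]
```

Emit:
move_arm(rows=[[255,[0,0,0.002],[0,0,0]],[255,[0,0,0.002],[0,0,0]],[255,[0,0,0.001],[0,0,0]],[255,[0,0,0],[0,0,0]],[255,[0,0,0],[0,0,0]]])

```text
time_s: 5.7
position: [609.7, 202.3, 29.8]
ee_rot: [[-0.584, 0.811, 0.0], [0.811, 0.584, 0.0], [-0.0, 0.001, -1.0]]
ft_force: [0.2, -0.0, -5.4]
width: 0.466
```

```bash
python3 go.py 610 202 26 35.7
```

```text
t 5.7 p [609.7 202.3  29.8] yYaw 35.76 tilt [0.0005 0.0003] F [ 0.2 -0.  -5.4] w 0.466 q [-0.46  0.84  0.17  1.67 -0.21  0.64  0.44]
turn z rad 0.001 shift now-frame mm [-0.4  0.   3.8] goal-frame mm [-0.4  0.   3.8]
```

Emit:
move_arm(rows=[[255,[0,0,0.001],[0,0,0]],[255,[0,0,0.001],[0,0,0]],[255,[0,0,0.001],[0,0,0]],[255,[0,0,0.0005],[0,0,0]],[255,[0,0,0],[0,0,0]]])

```text
time_s: 6.2
position: [609.5, 202.2, 25.9]
ee_rot: [[-0.584, 0.812, -0.0], [0.812, 0.584, -0.0], [0.0, -0.0, -1.0]]
ft_force: [0.2, -0.3, -4.7]
width: 0.465
```

Emit:
move_arm(rows=[[255,[0,0,0.0005],[0,0,0]],[255,[0,0,0.0005],[0,0,0]],[255,[0,0,0.0005],[0,0,0]],[255,[0,0,0],[0,0,0]],[255,[0,0,0],[0,0,0]]])

```text
time_s: 6.7
position: [609.5, 202.2, 25.8]
ee_rot: [[-0.584, 0.812, 0.0], [0.812, 0.584, 0.0], [0.0, 0.0, -1.0]]
ft_force: [-1.8, -1.2, 6.8]
width: 0.466
```

It touches the floor, with the force changing sign. Releasing.

Emit:
move_arm(rows=[[60,[0,0,0],[0,0,0]],[60,[0,0,0],[0,0,0]],[60,[0,0,0],[0,0,0]],[60,[0,0,0],[0,0,0]],[60,[0,0,0],[0,0,0]]])

```text
time_s: 7.2
position: [609.6, 202.2, 24.4]
ee_rot: [[-0.584, 0.812, 0.0], [0.812, 0.584, 0.0], [-0.0, 0.0, -1.0]]
ft_force: [0.5, 0.3, -0.1]
width: 0.765
```

Emit:
move_arm(rows=[[60,[0,0,-0.01],[0,0,0]],[0,[0,0,-0.03],[0,0,0]],[0,[0,0,-0.04],[0,0,0]],[0,[0,0,-0.05],[0,0,0]],[0,[0,0,-0.05],[0,0,0]]])

```text
time_s: 7.7
position: [609.2, 202.0, 206.8]
ee_rot: [[-0.584, 0.812, -0.0], [0.812, 0.584, -0.0], [-0.0, -0.0, -1.0]]
ft_force: [0.9, 1.0, 0.0]
width: 0.999
```

```bash
python3 go.py 485 -358 150 65
```

```text
t 7.7 p [609.2 202.  206.8] yYaw 35.74 tilt [-0.0001 -0.0001] F [0.9 1.  0. ] w 0.999 q [-0.5   0.62  0.23  1.54 -0.16  0.99  0.4 ]
turn z rad -0.511 shift now-frame mm [-382.  -427.9   56.8] goal-frame mm [-124.1 -560.    56.8]
```

```bash
python3 - <<'E'
import numpy as np
y=35.7;d=np.array([-124,-558])/15
for i in range(15):
    a=np.radians(y); print(i,np.round([-np.sin(a)*d[0]+np.cos(a)*d[1],np.cos(a)*d[0]+np.sin(a)*d[1]],0)); y-=np.degrees(.135)
print(y)
E
```

```text
0 [-25. -28.]
1 [-29. -25.]
2 [-32. -21.]
3 [-35. -16.]
4 [-36. -11.]
5 [-38.  -6.]
6 [-38.  -1.]
7 [-38.   4.]
8 [-37.   9.]
9 [-35.  14.]
10 [-33.  19.]
11 [-30.  23.]
12 [-27.  27.]
13 [-23.  30.]
14 [-19.  33.]
-80.32395351399173
```

Emit:
move_arm(rows=[[0,[-0.025,-0.028,0],[0,0,0.135]],[0,[-0.029,-0.025,0],[0,0,0.135]],[0,[-0.032,-0.021,0],[0,0,0.135]],[0,[-0.035,-0.016,0],[0,0,0.135]],[0,[-0.036,-0.011,0],[0,0,0.135]]])

```text
time_s: 8.2
position: [568.0, 15.0, 205.4]
ee_rot: [[0.057, 0.998, 0.001], [0.998, -0.057, 0.0], [0.0, 0.001, -1.0]]
ft_force: [-0.3, 0.2, -0.3]
width: 1.0
```

Emit:
move_arm(rows=[[0,[-0.038,-0.006,0],[0,0,0.135]],[0,[-0.038,-0.001,0],[0,0,0.135]],[0,[-0.038,0.004,0],[0,0,0.135]],[0,[-0.037,0.009,0],[0,0,0.135]],[0,[-0.035,0.014,0],[0,0,0.135]]])

```text
time_s: 8.7
position: [527.8, -171.0, 205.3]
ee_rot: [[0.668, 0.744, 0.001], [0.744, -0.668, 0.0], [0.001, 0.001, -1.0]]
ft_force: [0.6, -0.3, 0.4]
width: 1.0
```

```bash
python3 go.py 485 -358 150 -80
```

```text
t 8.7 p [ 527.8 -171.   205.3] yYaw -41.9 tilt [0.0012 0.0004] F [ 0.6 -0.3  0.4] w 1.0 q [-0.13  0.56  0.6   1.8  -0.39  0.91 -0.08]
turn z rad 0.665 shift now-frame mm [-167.8   93.    55.3] goal-frame mm [-74.7 176.8  55.3]
```

Emit:
move_arm(rows=[[0,[-0.033,0.019,0],[0,0,0.133]],[0,[-0.03,0.023,0],[0,0,0.133]],[0,[-0.027,0.027,0],[0,0,0.133]],[0,[-0.023,0.03,0],[0,0,0.133]],[0,[-0.019,0.033,0],[0,0,0.133]]])

```text
time_s: 9.2
position: [489.1, -356.8, 205.3]
ee_rot: [[0.985, 0.174, 0.001], [0.174, -0.985, 0.0], [0.001, -0.0, -1.0]]
ft_force: [0.6, -1.1, 0.3]
width: 1.003
```

Emit:
move_arm(rows=[[0,[0,0,0],[0,0,0]],[0,[0,0,0.02],[0,0,0]],[0,[0,0,0.02],[0,0,0]],[0,[0,0,0.01],[0,0,0]],[0,[0,0,0],[0,0,0]]])

```text
time_s: 9.7
position: [489.0, -354.2, 153.5]
ee_rot: [[0.984, 0.18, -0.002], [0.18, -0.984, 0.002], [-0.001, -0.002, -1.0]]
ft_force: [0.4, 0.1, 0.8]
width: 1.003
```

```bash
python3 go.py 485 -358 18 -80;  python3 - <<'E'
from h import *
im,d,m,st=cam("wrist"); cv2.imwrite("pics/wrist2.png",im)
E
```

```text
t 9.7 p [ 489.  -354.2  153.5] yYaw -79.63 tilt [-0.0016  0.0021] F [0.4 0.1 0.8] w 1.003 q [ 0.16  0.73  0.72  1.72 -0.58  0.92 -0.28]
turn z rad 0.006 shift now-frame mm [ -4.6   3.  135.5] goal-frame mm [ -4.6   3.1 135.5]
```

View pics/wrist2.png

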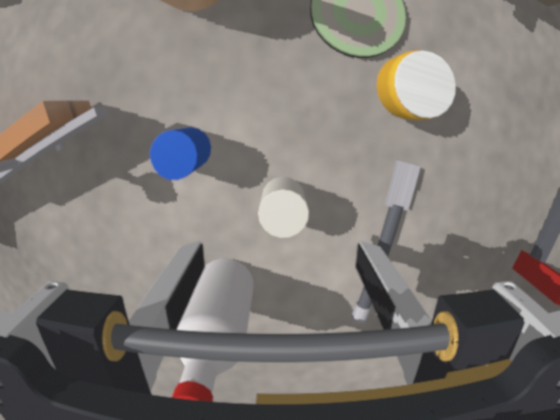

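The wrist view shows the white core at (284,210), centred between the fingers. The blue core (180,153) is outside the left finger, and the spray, with its red cap at (192,395), is behind with about 25 mm to spare. Going down slowly.

Emit:
move_arm(rows=[[0,[-0.003,0.002,0.01],[0,0,0]],[0,[0,0,0.025],[0,0,0]],[0,[0,0,0.025],[0,0,0]],[0,[0,0,0.015],[0,0,0]],[0,[0,0,0.005],[0,0,0]]])

```text
time_s: 10.25
position: [486.0, -357.7, 73.2]
ee_rot: [[0.984, 0.179, -0.002], [0.179, -0.984, 0.001], [-0.001, -0.001, -1.0]]
ft_force: [0.1, 0.4, 0.1]
width: 0.998
```

```bash
python3 go.py 485 -358 18 -80
```

```text
t 10.25 p [ 486.  -357.7   73.2] yYaw -79.7 tilt [-0.0015  0.0011] F [0.1 0.4 0.1] w 0.998 q [ 0.22  0.82  0.63  1.77 -0.67  0.77 -0.2 ]
turn z rad 0.005 shift now-frame mm [-1.1  0.1 55.2] goal-frame mm [-1.1  0.1 55.2]
```

Emit:
move_arm(rows=[[0,[0,0,0.01],[0,0,0]],[0,[0,0,0.018],[0,0,0]],[0,[0,0,0.018],[0,0,0]],[0,[0,0,0.008],[0,0,0]],[0,[0,0,0],[0,0,0]]])

```text
time_s: 10.75
position: [486.3, -358.0, 19.9]
ee_rot: [[0.984, 0.179, -0.001], [0.179, -0.984, 0.001], [-0.001, -0.001, -1.0]]
ft_force: [-0.5, -0.0, 0.0]
width: 0.999
```

Emit:
move_arm(rows=[[255,[0,0,0],[0,0,0]],[255,[0,0,0],[0,0,0]],[255,[0,0,0],[0,0,0]],[255,[0,0,0],[0,0,0]],[255,[0,0,0],[0,0,0]]])

```text
time_s: 11.25
position: [486.8, -358.2, 20.8]
ee_rot: [[0.984, 0.179, 0.0], [0.179, -0.984, -0.0], [0.0, 0.0, -1.0]]
ft_force: [-0.3, -0.7, 0.2]
width: 0.611
```

Emit:
move_arm(rows=[[255,[0,0,0],[0,0,0]],[255,[0,0,0],[0,0,0]],[255,[0,0,0],[0,0,0]],[255,[0,0,0],[0,0,0]],[255,[0,0,0],[0,0,0]]])

```text
time_s: 11.75
position: [486.6, -357.8, 20.5]
ee_rot: [[0.984, 0.179, -0.0], [0.179, -0.984, 0.001], [-0.0, -0.001, -1.0]]
ft_force: [-0.3, 1.3, 3.0]
width: 0.474
```

```bash
python3 go.py 485 -358 18 -80
```

```text
t 11.75 p [ 486.6 -357.8   20.5] yYaw -79.7 tilt [-0.0001  0.0006] F [-0.3  1.3  3. ] w 0.474 q [ 0.25  0.89  0.57  1.8  -0.73  0.68 -0.15]
turn z rad 0.005 shift now-frame mm [-1.6 -0.1  2.5] goal-frame mm [-1.6 -0.1  2.5]
```

Emit:
move_arm(rows=[[255,[0,0,-0.015],[0,0,0]],[255,[0,0,-0.04],[0,0,0]],[255,[0,0,-0.05],[0,0,0]],[255,[0,0,-0.05],[0,0,0]],[255,[0,0,-0.04],[0,0,0]]])

```text
time_s: 12.25
position: [486.4, -359.0, 218.9]
ee_rot: [[0.984, 0.178, 0.001], [0.178, -0.984, -0.002], [0.001, 0.002, -1.0]]
ft_force: [0.5, 0.9, -3.2]
width: 0.476
```

```bash
python3 go.py 485 195 205 30; python3 - <<'E'
import numpy as np
y=-79.7;d=np.array([0,553])/15
for i in range(15):
    a=np.radians(y); print(i,np.round([-np.sin(a)*d[0]+np.cos(a)*d[1],np.cos(a)*d[0]+np.sin(a)*d[1]],0)); y+=np.degrees(.128)
print(y)
E
```

```text
t 12.25 p [ 486.4 -359.   218.9] yYaw -79.76 tilt [ 0.0014 -0.0022] F [ 0.5  0.9 -3.2] w 0.476 q [ 0.13  0.66  0.78  1.65 -0.52  1.05 -0.32]
turn z rad -1.916 shift now-frame mm [  97.1 -545.4   13.9] goal-frame mm [480.5 275.8  13.9]
0 [  7. -36.]
1 [ 11. -35.]
2 [ 16. -33.]
3 [ 20. -31.]
4 [ 24. -28.]
5 [ 27. -25.]
6 [ 30. -22.]
7 [ 32. -18.]
8 [ 34. -13.]
9 [36. -9.]
10 [37. -4.]
11 [37.  1.]
12 [36.  5.]
13 [36. 10.]
14 [34. 14.]
30.307896665118058
```

Emit:
move_arm(rows=[[255,[0.007,-0.036,0],[0,0,-0.128]],[255,[0.011,-0.035,0],[0,0,-0.128]],[255,[0.016,-0.033,0],[0,0,-0.128]],[255,[0.02,-0.031,0],[0,0,-0.128]],[255,[0.024,-0.028,0],[0,0,-0.128]]])

```text
time_s: 12.75
position: [488.0, -173.2, 216.1]
ee_rot: [[0.679, 0.734, 0.0], [0.734, -0.679, -0.0], [-0.0, 0.001, -1.0]]
ft_force: [1.2, 0.7, -2.3]
width: 0.475
```

Emit:
move_arm(rows=[[255,[0.027,-0.025,0],[0,0,-0.128]],[255,[0.03,-0.022,0],[0,0,-0.128]],[255,[0.032,-0.018,0],[0,0,-0.128]],[255,[0.034,-0.013,0],[0,0,-0.128]],[255,[0.036,-0.009,0],[0,0,-0.128]]])

```text
time_s: 13.25
position: [487.2, 10.7, 216.2]
ee_rot: [[0.107, 0.994, 0.001], [0.994, -0.107, -0.001], [-0.0, 0.001, -1.0]]
ft_force: [0.1, 0.3, -2.8]
width: 0.472
```

Emit:
move_arm(rows=[[255,[0.037,-0.004,0],[0,0,-0.128]],[255,[0.037,0.001,0],[0,0,-0.128]],[255,[0.036,0.005,0],[0,0,-0.128]],[255,[0.036,0.01,0],[0,0,-0.128]],[255,[0.034,0.014,0],[0,0,-0.128]]])

```text
time_s: 13.75
position: [487.2, 195.4, 216.1]
ee_rot: [[-0.508, 0.861, 0.001], [0.861, 0.508, -0.001], [-0.001, 0.001, -1.0]]
ft_force: [0.1, -0.0, -1.5]
width: 0.474
```

Emit:
move_arm(rows=[[255,[0,0,0.02],[0,0,0]],[255,[0,0,0.04],[0,0,0]],[255,[0,0,0.04],[0,0,0]],[255,[0,0,0.02],[0,0,0]],[255,[0,0,0],[0,0,0]]])

```text
time_s: 14.25
position: [485.3, 193.1, 93.3]
ee_rot: [[-0.504, 0.864, -0.005], [0.864, 0.504, -0.003], [-0.0, -0.006, -1.0]]
ft_force: [0.0, -0.6, -1.4]
width: 0.473
```

```bash
python3 go.py 485 195 29 30
```

```text
t 14.25 p [485.3 193.1  93.3] yYaw 30.27 tilt [-0.0049 -0.0032] F [ 0.  -0.6 -1.4] w 0.473 q [-0.57  0.62  0.21  1.98 -0.22  0.57  0.31]
turn z rad 0.005 shift now-frame mm [ 1.8  0.7 64.3] goal-frame mm [ 1.8  0.7 64.3]
```

Emit:
move_arm(rows=[[255,[0,0,0.015],[0,0,0]],[255,[0,0,0.02],[0,0,0]],[255,[0,0,0.015],[0,0,0]],[255,[0,0,0.007],[0,0,0]],[255,[0,0,0],[0,0,0]]])

```text
time_s: 14.75
position: [487.7, 194.4, 39.0]
ee_rot: [[-0.504, 0.864, 0.001], [0.864, 0.504, -0.0], [-0.0, 0.0, -1.0]]
ft_force: [-0.8, 0.9, -3.0]
width: 0.472
```

Emit:
move_arm(rows=[[255,[0,0,0.001],[0,0,0]],[255,[0,0,0],[0,0,0]],[255,[0,0,0],[0,0,0]],[255,[0,0,0],[0,0,0]],[255,[0,0,0],[0,0,0]]])

```text
time_s: 15.25
position: [487.4, 194.7, 37.7]
ee_rot: [[-0.505, 0.863, 0.0], [0.863, 0.505, 0.0], [0.0, 0.0, -1.0]]
ft_force: [-0.7, 0.2, -2.8]
width: 0.472
```

Contact is expected at a TCP height of about 28.5.

Emit:
move_arm(rows=[[255,[0,0,0.002],[0,0,0]],[255,[0,0,0.002],[0,0,0]],[255,[0,0,0.002],[0,0,0]],[255,[0,0,0.001],[0,0,0]],[255,[0,0,0],[0,0,0]]])

```text
time_s: 15.75
position: [487.1, 194.5, 30.2]
ee_rot: [[-0.505, 0.863, -0.0], [0.863, 0.505, -0.0], [0.0, -0.0, -1.0]]
ft_force: [0.2, -0.6, -3.2]
width: 0.473
```

Emit:
move_arm(rows=[[255,[0,0,0.0005],[0,0,0]],[255,[0,0,0.0005],[0,0,0]],[255,[0,0,0.0005],[0,0,0]],[255,[0,0,0.0005],[0,0,0]],[255,[0,0,0],[0,0,0]]])

```text
time_s: 16.25
position: [487.3, 194.6, 28.5]
ee_rot: [[-0.505, 0.863, 0.0], [0.863, 0.505, 0.0], [0.0, 0.0, -1.0]]
ft_force: [0.5, -0.7, -1.9]
width: 0.473
```

Emit:
move_arm(rows=[[255,[0,0,0.0005],[0,0,0]],[255,[0,0,0.0004],[0,0,0]],[255,[0,0,0],[0,0,0]],[100,[0,0,0],[0,0,0]],[60,[0,0,0],[0,0,0]]])

```text
time_s: 16.75
position: [487.6, 194.7, 27.8]
ee_rot: [[-0.505, 0.863, 0.001], [0.863, 0.505, 0.0], [-0.0, 0.001, -1.0]]
ft_force: [0.7, -0.5, 0.3]
width: 0.612
```

Emit:
move_arm(rows=[[60,[0,0,0],[0,0,0]],[60,[0,0,0],[0,0,0]],[60,[0,0,0],[0,0,0]],[60,[0,0,0],[0,0,0]],[60,[0,0,0],[0,0,0]]])

```text
time_s: 17.25
position: [487.2, 194.6, 27.5]
ee_rot: [[-0.505, 0.863, -0.0], [0.863, 0.505, -0.0], [0.0, -0.0, -1.0]]
ft_force: [0.7, 0.1, -0.1]
width: 0.765
```

Emit:
move_arm(rows=[[60,[0,0,-0.01],[0,0,0]],[60,[0,0,-0.03],[0,0,0]],[60,[0,0,-0.05],[0,0,0]],[60,[0,0,-0.05],[0,0,0]],[60,[0,0,-0.045],[0,0,0]]])

```text
time_s: 17.75
position: [487.3, 194.4, 215.6]
ee_rot: [[-0.504, 0.864, 0.001], [0.864, 0.504, 0.001], [-0.0, 0.001, -1.0]]
ft_force: [1.1, -0.6, -0.4]
width: 0.766
```

```bash
python3 go.py 495 -82 210 30.1;  python3 - <<'E'
from h import *
im,d,m,st=cam("scene"); cv2.imwrite("pics/scene3.png",im)
im,d,m,st=cam("top"); cv2.imwrite("pics/top3.png",im)
E
```

```text
t 17.75 p [487.3 194.4 215.6] yYaw 30.29 tilt [0.0013 0.0005] F [ 1.1 -0.6 -0.4] w 0.766 q [-0.63  0.45  0.28  1.86 -0.16  0.85  0.26]
turn z rad 0.003 shift now-frame mm [-242.6 -132.7    5.6] goal-frame mm [-243.  -131.9    5.6]
```

View pics/scene3.png

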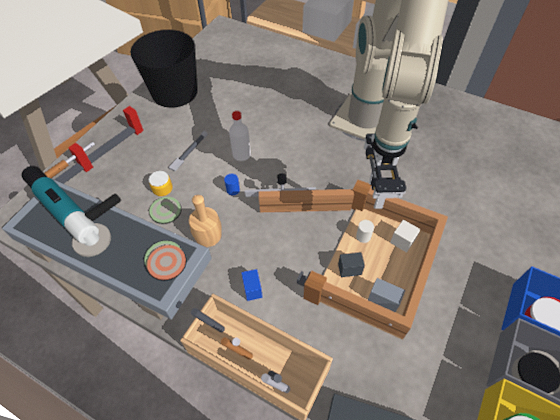

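Scene view: the white core at (366,231) and the dark block at (350,264) both stand upright in the bay, the remnants are unmoved, and the gate is still open. Now the knob.

Emit:
move_arm(rows=[[60,[-0.02,-0.011,0],[0,0,0]],[60,[-0.04,-0.022,0],[0,0,0]],[60,[-0.04,-0.022,0],[0,0,0]],[60,[-0.04,-0.022,0],[0,0,0]],[60,[-0.04,-0.022,0],[0,0,0]]])

```text
time_s: 18.35
position: [491.9, -12.4, 212.4]
ee_rot: [[-0.505, 0.863, -0.001], [0.863, 0.505, 0.0], [0.0, -0.0, -1.0]]
ft_force: [0.6, -0.3, 0.2]
width: 0.761
```

Emit:
move_arm(rows=[[60,[-0.04,-0.022,0],[0,0,0]],[60,[-0.022,-0.011,0.01],[0,0,0]],[60,[0,0,0.02],[0,0,0]],[60,[0,0,0.01],[0,0,0]],[60,[0,0,0],[0,0,0]]])

```text
time_s: 18.85
position: [493.9, -80.2, 171.2]
ee_rot: [[-0.505, 0.863, -0.004], [0.863, 0.505, 0.001], [0.003, -0.003, -1.0]]
ft_force: [-0.4, -0.1, 0.5]
width: 0.764
```

```bash
python3 go.py 495 -82 113 30.2;  python3 - <<'E'
from h import *
im,d,m,st=cam("wrist"); cv2.imwrite("pics/wrist4.png",im)
R=st['ee_rot'];p=st['position']
M=m['mount'];f=f_of(m)
# predicted pixel of knob
X=np.array([495,-82.4,132.]); T=R.T@(X-p); c=M[:3,:3].T@(T-M[:3,3])
th=np.arctan2(np.hypot(c[0],c[1]),c[2]); r=f*th/np.hypot(c[0],c[1]); print(c[0]*r+m['cx'],c[1]*r+m['cy'])
E
```

```text
t 18.85 p [493.9 -80.2 171.2] yYaw 30.34 tilt [-0.0038  0.0008] F [-0.4 -0.1  0.5] w 0.764 q [-0.09  0.48  0.28  1.97 -0.2   0.72  0.84]
turn z rad 0.002 shift now-frame mm [-2.1 -0.  58.2] goal-frame mm [-2.1 -0.  58.2]
278.64572371652355 237.0311353848389
```

View pics/wrist4.png

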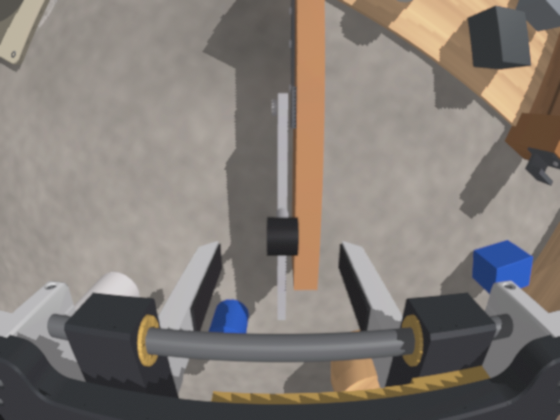

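The wrist view shows the knob at (282,236) between the fingers (midpoint ~280), aligned with the gate. Going down.

Emit:
move_arm(rows=[[60,[-0.002,0.001,0.01],[0,0,0]],[60,[0,0,0.02],[0,0,0]],[60,[0,0,0.015],[0,0,0]],[60,[0,0,0.01],[0,0,0]],[60,[0,0,0],[0,0,0]]])

```text
time_s: 19.4
position: [496.7, -81.7, 116.5]
ee_rot: [[-0.505, 0.863, -0.002], [0.863, 0.505, 0.0], [0.001, -0.002, -1.0]]
ft_force: [-0.1, 0.5, 0.6]
width: 0.766
```

```bash
python3 go.py 495 -82 113 30.2
```

```text
t 19.4 p [496.7 -81.7 116.5] yYaw 30.35 tilt [-0.002   0.0003] F [-0.1  0.5  0.6] w 0.766 q [-0.06  0.57  0.24  2.01 -0.24  0.59  0.87]
turn z rad 0.003 shift now-frame mm [ 0.6 -1.6  3.5] goal-frame mm [ 0.6 -1.6  3.5]
```

Emit:
move_arm(rows=[[120,[0,0,0.003],[0,0,0]],[180,[0,0,0],[0,0,0]],[255,[0,0,0],[0,0,0]],[255,[0,0,0],[0,0,0]],[255,[0,0,0],[0,0,0]]])

```text
time_s: 19.9
position: [497.5, -82.2, 114.9]
ee_rot: [[-0.505, 0.863, 0.001], [0.863, 0.505, -0.0], [-0.0, 0.0, -1.0]]
ft_force: [-0.1, 0.3, 0.3]
width: 0.375
```

Emit:
move_arm(rows=[[255,[0,0,0],[0,0,0]],[255,[0,0,0],[0,0,0]],[255,[0,0,0],[0,0,0]],[255,[0,0,0],[0,0,0]],[255,[0,0,0],[0,0,0]]])

```text
time_s: 20.4
position: [497.4, -82.2, 114.6]
ee_rot: [[-0.505, 0.863, 0.0], [0.863, 0.505, 0.0], [-0.0, 0.0, -1.0]]
ft_force: [0.3, -1.0, 2.4]
width: 0.235
```

```bash
python3 go.py 495 -82 113 30.2
```

```text
t 20.4 p [497.4 -82.2 114.6] yYaw 30.3 tilt [0.0001 0.    ] F [ 0.3 -1.   2.4] w 0.235 q [-0.06  0.57  0.24  2.01 -0.24  0.58  0.88]
turn z rad 0.002 shift now-frame mm [ 1.4 -1.9  1.6] goal-frame mm [ 1.4 -1.9  1.6]
```

Emit:
move_arm(rows=[[255,[0.002,0,-0.003],[0,0,0]],[255,[0.004,0,-0.005],[0,0,0]],[255,[0.005,0,-0.006],[0,0,0]],[255,[0.004,0,-0.005],[0,0,0]],[255,[0.002,0,-0.002],[0,0,0]]])

```text
time_s: 20.9
position: [487.7, -66.2, 135.7]
ee_rot: [[-0.505, 0.863, -0.001], [0.863, 0.505, 0.001], [0.002, -0.001, -1.0]]
ft_force: [0.4, 1.7, -10.7]
width: 0.235
```

```bash
python3 go.py 488.5 -67 135.6 30.2
```

```text
t 20.9 p [487.7 -66.2 135.7] yYaw 30.36 tilt [-0.0014  0.001 ] F [  0.4   1.7 -10.7] w 0.235 q [-0.1   0.52  0.26  2.03 -0.22  0.62  0.84]
turn z rad 0.003 shift now-frame mm [-1.1  0.3  0.1] goal-frame mm [-1.1  0.3  0.1]
```

Emit:
move_arm(rows=[[255,[0,0,0],[0,0,0]],[255,[0,0,0],[0,0,0]],[255,[0,0,0],[0,0,0]],[255,[0,0,0],[0,0,0]],[255,[0,0,0],[0,0,0]]])

```text
time_s: 21.4
position: [488.0, -66.7, 135.3]
ee_rot: [[-0.505, 0.863, -0.002], [0.863, 0.505, 0.001], [0.002, -0.001, -1.0]]
ft_force: [-1.2, 4.7, -6.1]
width: 0.232
```

```bash
python3 go.py; python3 - <<'E'
from h import *
im,d,m,st=cam("scene"); cv2.imwrite("pics/scene5.png",cv2.resize(im[130:330,200:460],None,fx=3,fy=3,interpolation=cv2.INTER_CUBIC))
E
```

```text
t 21.4 p [488.  -66.7 135.3] yYaw 30.32 tilt [-0.0017  0.0012] F [-1.2  4.7 -6.1] w 0.232 q [-0.1   0.52  0.26  2.03 -0.23  0.62  0.84]
```

View pics/scene5.png

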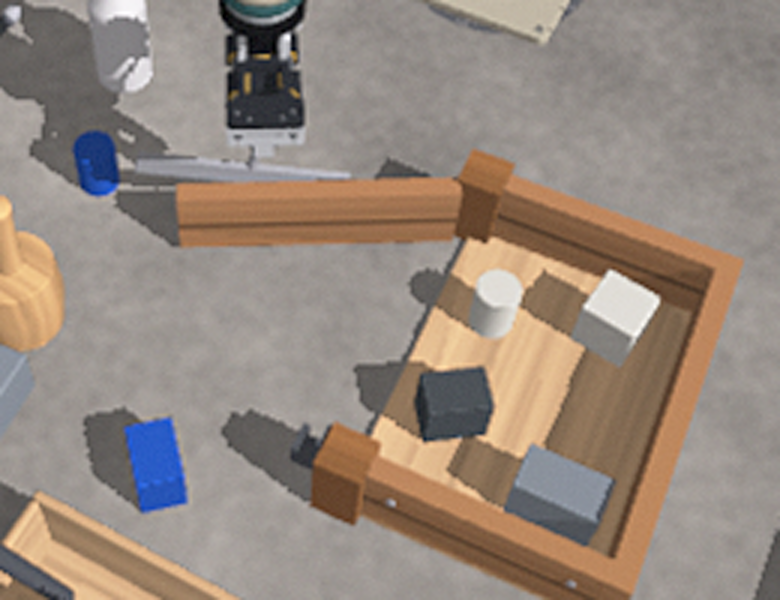

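The bar is visibly raised (tip at crop (140,165)) and the gate hasn't moved. Swinging it shut along the arc about the hinge.

Emit:
move_arm(rows=[[255,[-0.0004,0.0062,0],[0,0,-0.03]],[255,[-0.0008,0.0123,0],[0,0,-0.06]],[255,[-0.0008,0.0123,0],[0,0,-0.06]],[255,[-0.0008,0.0123,0],[0,0,-0.06]],[255,[-0.0008,0.0123,0],[0,0,-0.06]]])

```text
time_s: 21.95
position: [535.5, -37.2, 135.4]
ee_rot: [[-0.719, 0.695, -0.001], [0.695, 0.719, 0.0], [0.001, -0.001, -1.0]]
ft_force: [-2.6, 2.7, -5.3]
width: 0.233
```

```bash
cat > g.py <<'E'
from h import *
s=ctrl.state(); p=s['position'];R=s['ee_rot']
yaw=np.degrees(np.arctan2(R[1,1],R[0,1])); d=p[:2]-np.array([402.3,119.3])
T=R.T@np.append(-d,0); F=R.T@s['ft_force']
print("t",round(s['time_s'],2),"yaw",round(yaw,2),"gate from yaw",round(np.radians(92.2-yaw),3),"hinge in tool",np.round(T[:2],1),"z",round(p[2],1),"gate from pos",round(np.radians(2.2)-np.arctan2(d[1],d[0])-np.arctan2(22,204),3),"F tool",np.round(F,1),"w",round(s['width'],3))
E
python3 g.py
```

```text
t 21.95 yaw 45.99 gate from yaw 0.806 hinge in tool [204.5  20. ] z 135.4 gate from pos 0.797 F tool [3.7 0.2 5.3] w 0.233
```

Emit:
move_arm(rows=[[255,[-0.0008,0.0123,0],[0,0,-0.06]],[255,[-0.0008,0.0123,0],[0,0,-0.06]],[255,[-0.0008,0.0123,0],[0,0,-0.06]],[255,[-0.0008,0.0123,0],[0,0,-0.06]],[255,[-0.0008,0.0123,0],[0,0,-0.06]]])

```text
time_s: 22.45
position: [576.5, 9.1, 135.6]
ee_rot: [[-0.893, 0.45, 0.001], [0.45, 0.893, -0.001], [-0.001, -0.0, -1.0]]
ft_force: [-1.7, 0.7, -4.5]
width: 0.233
```

```bash
python3 g.py
```

```text
t 22.45 yaw 63.24 gate from yaw 0.505 hinge in tool [205.2  20. ] z 135.6 gate from pos 0.495 F tool [ 1.9 -0.1  4.5] w 0.233
```

Emit:
move_arm(rows=[[255,[-0.0008,0.0123,0],[0,0,-0.06]],[255,[-0.0008,0.0123,0],[0,0,-0.06]],[255,[-0.0008,0.0123,0],[0,0,-0.06]],[255,[-0.0008,0.0123,0],[0,0,-0.06]],[255,[-0.0008,0.0123,0],[0,0,-0.06]]])

```text
time_s: 22.95
position: [601.8, 65.4, 135.9]
ee_rot: [[-0.986, 0.166, 0.002], [0.166, 0.986, -0.0], [-0.002, -0.0, -1.0]]
ft_force: [0.1, -0.7, -3.6]
width: 0.231
```

```bash
python3 g.py
```

```text
t 22.95 yaw 80.43 gate from yaw 0.205 hinge in tool [205.7  20. ] z 135.9 gate from pos 0.195 F tool [-0.2 -0.6  3.6] w 0.231
```

Emit:
move_arm(rows=[[255,[-0.0007,0.0102,0],[0,0,-0.05]],[255,[-0.0005,0.0082,0],[0,0,-0.04]],[255,[-0.0005,0.0082,0],[0,0,-0.04]],[255,[-0.0004,0.0061,0],[0,0,-0.03]],[255,[-0.0002,0.0041,0],[0,0,-0.02]]])

```text
time_s: 23.45
position: [608.2, 101.6, 136.2]
ee_rot: [[-1.0, -0.01, 0.004], [-0.01, 1.0, 0.0], [-0.004, 0.0, -1.0]]
ft_force: [3.9, -0.9, -3.1]
width: 0.233
```

```bash
python3 g.py
```

```text
t 23.45 yaw 90.59 gate from yaw 0.028 hinge in tool [205.8  19.8] z 136.2 gate from pos 0.017 F tool [-3.8 -0.9  3.1] w 0.233
```

Emit:
move_arm(rows=[[255,[0,0.002,0],[0,0,-0.01]],[255,[0,0.002,0],[0,0,-0.01]],[255,[0,0.001,0],[0,0,-0.005]],[255,[0,0,0],[0,0,0]],[255,[0,0,0],[0,0,0]]])

```text
time_s: 23.95
position: [608.5, 106.2, 136.4]
ee_rot: [[-0.999, -0.033, 0.004], [-0.033, 0.999, 0.001], [-0.004, 0.001, -1.0]]
ft_force: [6.0, 0.0, -1.3]
width: 0.233
```

```bash
python3 g.py
```

```text
t 23.95 yaw 91.88 gate from yaw 0.006 hinge in tool [205.7  19.9] z 136.4 gate from pos -0.006 F tool [-6.  -0.2  1.3] w 0.233
```

Emit:
move_arm(rows=[[255,[0,0.0008,0],[0,0,-0.003]],[255,[0,0.0008,0],[0,0,-0.003]],[255,[0,0.0005,0],[0,0,0]],[255,[0,0,0],[0,0,0]],[255,[0,0,0],[0,0,0]]])

```text
time_s: 24.45
position: [608.6, 107.8, 136.4]
ee_rot: [[-0.999, -0.039, 0.005], [-0.039, 0.999, 0.0], [-0.005, -0.0, -1.0]]
ft_force: [6.4, -0.4, -1.7]
width: 0.233
```

```bash
python3 g.py; python3 - <<'E'
from h import *
im,d,m,st=cam("top"); cv2.imwrite("pics/top6.png",cv2.resize(im[130:330,90:330],None,fx=3,fy=3,interpolation=cv2.INTER_CUBIC))
im,d,m,st=cam("scene"); cv2.imwrite("pics/scene6.png",cv2.resize(im[130:330,200:460],None,fx=3,fy=3,interpolation=cv2.INTER_CUBIC))
E
```

```text
t 24.45 yaw 92.23 gate from yaw -0.001 hinge in tool [205.7  19.5] z 136.4 gate from pos -0.014 F tool [-6.4 -0.6  1.7] w 0.233
```

View pics/top6.png

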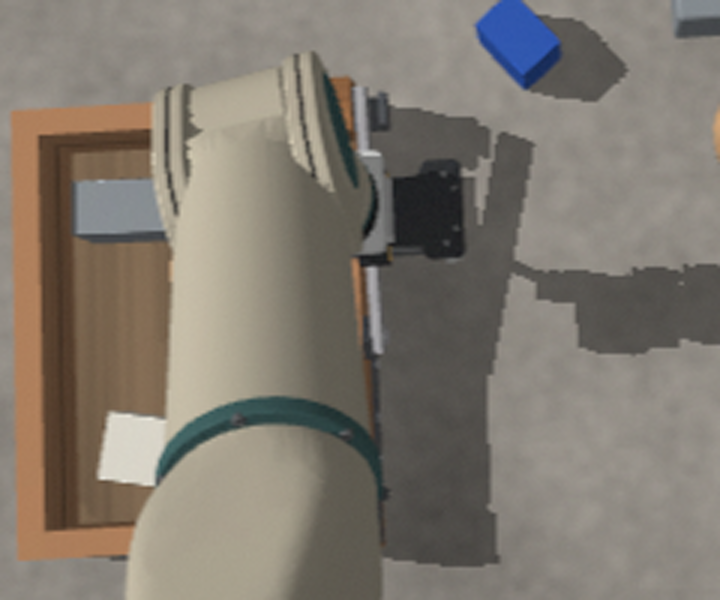

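View pics/scene6.png

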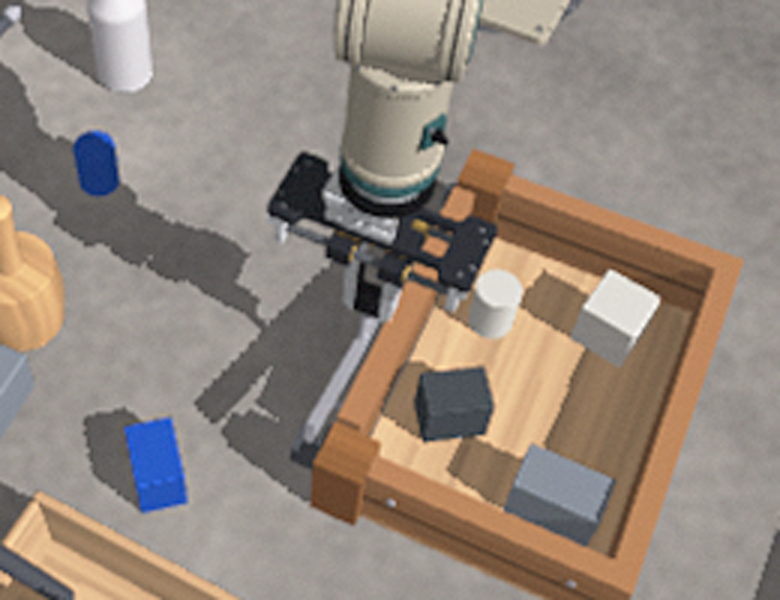

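The views show the gate almost shut, with the raised bar between the post and the catch lip (top crop: bar at col 362, bracket lip at col ~378). I'll press on gently until I feel the stop.

Emit:
move_arm(rows=[[255,[0,0.001,0],[0,0,0]],[255,[0,0.001,0],[0,0,0]],[255,[0,0.0005,0],[0,0,0]],[255,[0,0,0],[0,0,0]],[255,[0,0,0],[0,0,0]]])

```text
time_s: 25.05
position: [608.6, 108.2, 136.4]
ee_rot: [[-0.999, -0.038, 0.004], [-0.038, 0.999, -0.002], [-0.004, -0.003, -1.0]]
ft_force: [5.9, -5.4, -2.0]
width: 0.233
```

```bash
python3 g.py
```

```text
t 25.05 yaw 92.17 gate from yaw 0.001 hinge in tool [205.7  18.9] z 136.4 gate from pos -0.015 F tool [-5.7 -5.6  2.1] w 0.233
```

Emit:
move_arm(rows=[[255,[-0.002,0,0.003],[0,0,0]],[255,[-0.004,0,0.005],[0,0,0]],[255,[-0.004,0,0.005],[0,0,0]],[255,[-0.003,0,0.004],[0,0,0]],[255,[-0.001,0,0.001],[0,0,0]]])

```text
time_s: 25.55
position: [622.5, 108.7, 118.9]
ee_rot: [[-0.999, -0.037, 0.004], [-0.037, 0.999, -0.002], [-0.004, -0.002, -1.0]]
ft_force: [3.9, -4.7, 5.0]
width: 0.232
```

```bash
python3 g.py
```

```text
t 25.55 yaw 92.13 gate from yaw 0.001 hinge in tool [219.7  18.8] z 118.9 gate from pos -0.021 F tool [-3.8 -4.9 -5. ] w 0.232
```

The bar is nearly level inside the catch. Releasing.

Emit:
move_arm(rows=[[120,[0,0,0],[0,0,0]],[120,[0,0,0],[0,0,0]],[120,[0,0,0],[0,0,0]],[120,[0,0,0],[0,0,0]],[120,[0,0,0],[0,0,0]]])

```text
time_s: 26.05
position: [619.8, 111.7, 117.4]
ee_rot: [[-0.999, -0.04, -0.001], [-0.04, 0.999, 0.0], [0.001, 0.0, -1.0]]
ft_force: [-0.5, -0.7, 0.8]
width: 0.531
```

Emit:
move_arm(rows=[[120,[0,0,-0.01],[0,0,0]],[120,[0,0,-0.03],[0,0,0]],[120,[0,0,-0.04],[0,0,0]],[120,[0,0,-0.04],[0,0,0]],[120,[0,0,-0.02],[0,0,0]]])

```text
time_s: 26.55
position: [621.9, 111.7, 262.3]
ee_rot: [[-0.999, -0.039, 0.006], [-0.039, 0.999, 0.001], [-0.006, 0.001, -1.0]]
ft_force: [1.2, 0.6, -1.4]
width: 0.531
```

```bash
python3 go.py 450 -150 260 92
```

```text
t 26.55 p [621.9 111.7 262.3] yYaw 92.24 tilt [0.0059 0.0014] F [ 1.2  0.6 -1.4] w 0.531 q [-0.2   0.55 -0.03  1.5   0.02  1.09  1.37]
turn z rad 0.004 shift now-frame mm [ 182.  -254.8    2.3] goal-frame mm [ 180.9 -255.6    2.3]
```

Emit:
move_arm(rows=[[120,[0.01,-0.015,0],[0,0,0]],[120,[0.025,-0.038,0],[0,0,0]],[120,[0.025,-0.038,0],[0,0,0]],[120,[0.025,-0.038,0],[0,0,0]],[120,[0.025,-0.038,0],[0,0,0]]])

```text
time_s: 27.05
position: [515.8, -61.1, 258.4]
ee_rot: [[-0.999, -0.04, 0.001], [-0.04, 0.999, -0.0], [-0.001, -0.0, -1.0]]
ft_force: [0.8, -0.4, 0.3]
width: 0.527
```

Emit:
move_arm(rows=[[120,[0.025,-0.038,0],[0,0,0]],[120,[0.025,-0.038,0],[0,0,0]],[120,[0.01,-0.015,0],[0,0,0]],[120,[0,0,0],[0,0,0]],[120,[0,0,0],[0,0,0]]])

```text
time_s: 27.55
position: [461.1, -152.5, 258.2]
ee_rot: [[-0.999, -0.039, 0.001], [-0.039, 0.999, 0.001], [-0.001, 0.0, -1.0]]
ft_force: [-0.2, 0.9, -0.3]
width: 0.529
```

```bash
python3 - <<'E'
from h import *
im,d,m,st=cam("top"); cv2.imwrite("pics/top7.png",im)
f=f_of(m);R=np.array(m['R']);t=np.array(m['t'])
v,u=np.mgrid[0:420,0:560]
P=(np.stack([(u-m['cx'])/f*d,(v-m['cy'])/f*d,d],-1)-t)@R; Z=P[...,2]; P0=np.load("pics/P0.npy")
cv2.imwrite("pics/top7c.png",cv2.resize(im[130:330,90:330],None,fx=3,fy=3,interpolation=cv2.INTER_CUBIC))
def blob(P,name,u0,u1,v0,v1,z0,z1):
    Z=P[...,2]
    mk=np.zeros(Z.shape,np.uint8); mk[v0:v1,u0:u1]=((Z>z0)&(Z<z1))[v0:v1,u0:u1]
    n,l,s,c=cv2.connectedComponentsWithStats(mk)
    if n<2: print(name,"none");return
    k=1+np.argmax(s[1:,4]); pts=P[l==k]
    r=cv2.minAreaRect(pts[:,:2].astype(np.float32))
    print(name,"z",np.round(np.median(pts[:,2]),1),"ctr",np.round(r[0],1),"size",np.round(r[1],1),"ang",round(r[2],1))
for a in [("remA",105,160,180,220,60,78),("remB",115,155,262,300,60,78),("bluecore",345,372,235,260,52,70),("malletH",320,375,140,200,170,220),("tin",418,460,185,220,48,65),("bluebl",245,280,125,160,45,70),("pad",385,435,155,205,5,15),("chisel",435,458,230,315,8,30)]:
    blob(P0,a[0]+" before",*a[1:]); blob(P,a[0]+" after",*a[1:])
blob(P,"block",150,205,185,240,62,78); blob(P,"core",150,205,240,290,62,78)
blob(P,"knob",195,235,190,225,120,170); blob(P,"bar",207,222,160,260,70,89)
blob(P,"gate",195,212,190,285,84,95)
im,d,m,st=cam("scene"); cv2.imwrite("pics/scene7.png",cv2.resize(im[130:330,200:460],None,fx=3,fy=3,interpolation=cv2.INTER_CUBIC))
E
```

```text
remA before z 66.9 ctr [646.5 321. ] size [47.1 81.4] ang 1.5
remA after z 67.0 ctr [646.2 321.1] size [46.6 80.8] ang 1.4
remB before z 67.1 ctr [444.4 302.6] size [58.5 55.9] ang 81.5
remB after z 67.1 ctr [444.2 301.8] size [57.9 56.1] ang 81.7
bluecore before z 59.1 ctr [ 520.3 -252.6] size [42.4 42.7] ang 0.5
bluecore after z 59.6 ctr [ 537.9 -259.6] size [28.8  6.8] ang 71.5
malletH before z 191.8 ctr [ 704.5 -224.1] size [29.6 29.8] ang 4.8
malletH after z 191.8 ctr [ 704.2 -224. ] size [29.1 30.7] ang 87.2
tin before z 54.1 ctr [ 626.  -461.7] size [61.3 59.7] ang 89.9
tin after z 54.0 ctr [ 625.8 -462.3] size [61.3 60.4] ang 44.5
bluebl before z 58.9 ctr [791.6 -13.4] size [63.5 44.5] ang 41.6
bluebl after z 58.7 ctr [791.7 -13.3] size [63.6 44.1] ang 41.8
pad before z 9.4 ctr [ 693.1 -397.3] size [97.4 98.2] ang 15.9
pad after z 9.4 ctr [ 693.  -397.9] size [98.1 97.2] ang 44.0
chisel before z 13.0 ctr [ 450.9 -479.3] size [ 27.  191.6] ang 88.4
chisel after z 13.6 ctr [ 451.  -478.3] size [ 27.6 191.9] ang 87.3
block z 67.0 ctr [607.2 201.6] size [44.3 62.1] ang 36.0
core z 66.9 ctr [486.9 191.8] size [42.  41.9] ang 89.2
knob z 145.0 ctr [622.8 107. ] size [26.4 21.9] ang 0.9
bar z 83.3 ctr [554.7 109.4] size [126.   28.9] ang 0.7
gate z 89.1 ctr [546.4 125.6] size [231.2  24.2] ang 2.5
```

View pics/top7c.png

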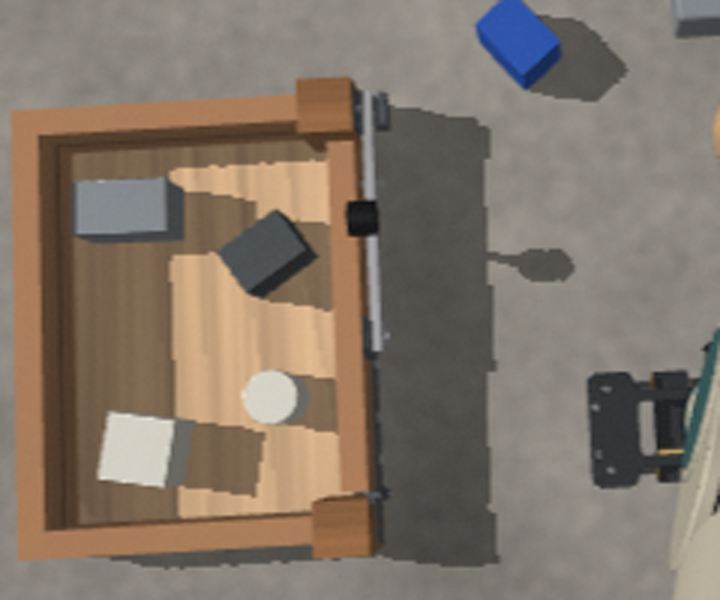

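View pics/scene7.png

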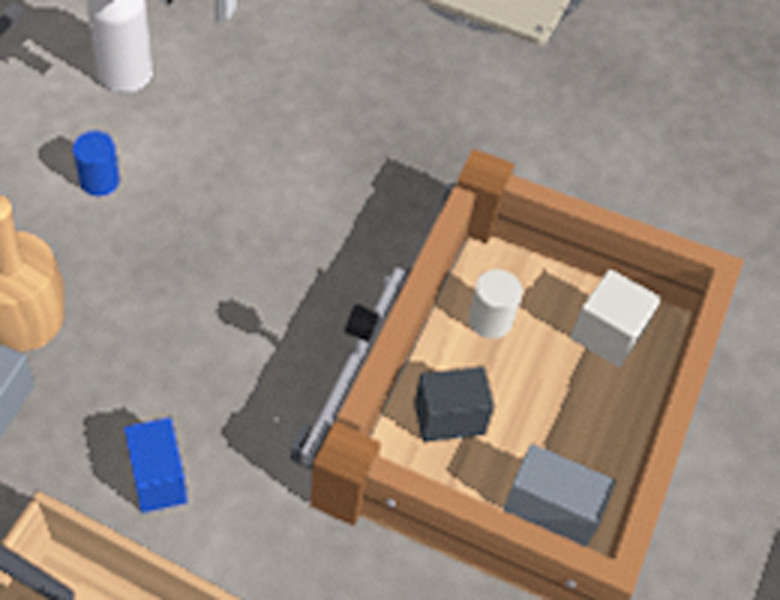

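Top view: the gate lies between the posts and the bar (col ~368) sits inside the catch lip at crop (380,108). The knob top is at 145 mm, so the bar is level, and the knob is at (622.8,107) against (623,106) expected when shut. Both pieces stand upright on the floor (tops at 67 mm = 8+60). The arm is clear.

```bash
python3 -c "
from station import ctrl; print(ctrl.job_done())"
```

```text
the job is handed in; nothing more can be done
None
```

The job is handed in after about 28 of the 72 s: both offcuts are in the bay, and the gate is shut and latched. No verdict was reported.

- **Pieces:** I set the dark block down at about (607, 202) and the white core at about (487, 192). Both stand upright, with tops at 67 mm against an expected 68.
- **Gate and latch:** I lifted the bar by its knob to about 0.2 rad and swung the gate until I felt its stop. I then lowered the bar to nearly level in the catch and let go. In the last pictures the bar lies inside the catch lip, level to within about 0.01 rad. The knob is within about 1.5 mm of where it should be with the gate shut.
- **Other things on the bench:** the two pieces already in the bay, the mallet, tin, pad, chisel and blue block are all within about 1 mm of where they started.
- **Not fully measured:** the arm partly hid the blue core from the top camera, so its last reading there was useless. In the scene view it stands where it did before. I did not re-measure the spray bottle, but it looks unmoved in the pictures.

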